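# Wind the stuck live centre out of the lathe's tailstock

## Robot

A 6-joint arm with a two-finger parallel gripper is mounted at the origin on a cart in front of the work surface, level with it; the furniture and walls round the work are solid. World frame = base frame: x ahead of the robot, y to its left, z up, the work surface at z = 0. Lengths are in m, angles in rad, forces in N, time in s.
With the tool pointing down it reaches from about 0.375 to 0.975 m from the base axis. Payload 3.8 kg.
Tool frame: the origin (TCP) lies midway between the tips of the shut fingers; the grasp point (between the pads) lies 19 mm behind it; z points along the fingers, y is the line along which they close (so a half turn about z gives the same grasp; the last joint's range is limited). The gripper opens to 85 mm and grips with 20 to 120 N. Pads are 22 mm wide; open, the fingers measure 114 mm over their backs; the gripper's body (76 mm by 85 mm) begins 54 mm behind the grasp point. The pads swing forward as they close: fully open they stand 13 mm farther back than shut.
Start: joints at [1.07, 0.264, 1.604, -0, 1.274, -0.037], TCP at [0.302, 0.604, 0.231] pointing down, gripper open.
Joint ranges: [-2.63, 2.63], [-0.94, 2.18], [0.31, 2.57], [-1.31, 4.45], [0, 2.66], [-2.55, 2.55]. Speed limits (rad/s): [2.57, 2.57, 3.14, 3.14, 3.14, 3.14].

## Interface

Orientations are given as a rotation vector (axis times angle).
In Python, from workcell import status, read_camera, workorder, masks_of gives the robot as it stands.
- The arm moves only by the tool drive_tool, never from a script. Its argument "rows" is a list of rows, each a list of 7 numbers: the turn, a rotation vector about the tool's x, y, z in degrees, then the shift along the tool's x, y, z in m, then the opening, from 0 (shut) to 1 (fully open). In form: [[ax, ay, az, tx, ty, tz, claw], ...]. A call has 1 to 8 rows; each row shifts and turns the commanded pose from where the row before left it, along the tool's axes as they then stand; what a row does not reach is not made up. A row lasts 1/12 s, in which the tool goes at most 41.7 mm and 7.16 degrees, less where a joint would pass 70% of its speed; a pose out of reach is approached as far as the arm can. A call is refused whole if a number of a shift passes 0.0417 or a number of a turn 7.16, either way. A call with a gripper value outside its range is refused whole. The fingers move at their own pace and stop on an object; "force" is the grip in N (left out, the last holds). Time passes only in rows, so rows that do not move let the fingers close. It gives the time, the measured TCP pose, the force, the opening and the grip force at its end, in the units of the state.
- status.read_state(): the state, without advancing time (a new reading comes with each control period).
- read_camera(name): name is "scene" or "top"; returns a dict with "color" (384x512x3 uint8, red, green, blue), "intrinsics" (3x3 intrinsics, pixels), "world_from_camera" (4x4, takes a point from camera to world coordinates). Camera axes: x right, y up, looking along -z (the intrinsics and any distortion apply to the point x, -y, -z); pixel columns grow to the right and rows downward; lengths in m; the calibration is good to about 2 mm. A picture is of the moment at which its call begins. There is no depth.
- workorder.finish_job(): hands the job in; it is judged then, once.
Trained networks look in a picture, given as the dict that the camera call returned (one of the last four; its "shot" number tells which), for a name from the list of things; names that differ only in an ending like _2 or _b are one class to them, and where a whole thing is asked for, a point or a joint stands for the part that bears it (a point fixed in the world has none). Each returns a list of dicts, best first, with "score" (0 to 1); they miss things now and then, are a little off and sometimes report something else, mostly with a low value. They report only what shows in the picture. A call takes as long as a camera call.
- masks_of(picture, name): "mask" (384x512 bool, what is visible of it) and "bbox" ([left, top, right, bottom] in pixels, round what is visible of it).
The state is a dict: "time": time; "q": joint angles; "joint_vel": joint speeds; "joint_torque": joint torques, N m; "tool_pos": TCP position; "tcp_rot": TCP orientation; "wrist_force": force on the tool from outside, world axes, zero at the start; "torque": the same for the moment, N m; "width": opening from 0.0 (shut) to 1.0 (fully open); "grip_force": force on a finger pad.
Only numpy, scipy, OpenCV 4.12 (cv2) and the standard library are available. Lean on these libraries where they do the work, as an engineer would, in place of code of your own. Each camera call takes 0.05 s, during which the arm holds its last target. There are 200 camera calls.

## Task

The live centre sits jammed by its taper in the tailstock of the mini lathe. Wind the tailstock crank back, anticlockwise as seen from the crank end, until it goes stiff and then suddenly turns easily because the taper has broken loose; stop right there so that the centre stays resting in the quill and does not drop out, and let go of the crank. Then draw the loosened centre out of the quill by hand and lay it flat in the wooden accessory tray, gently and clear of the spur centre, leaving everything else where it is.

Things in the scene. Friction and masses are not known exactly. Their poses are not given: they have to be found in the camera images.
- lathe: Small grey bench-top wood lathe, fixed, 0.63 m long. Origin on the bench top below the lathe's axis, z up. The axis is level, parallel to this body's y, at x = 0, z = 150 mm. Headstock at the +y end (from y = 199 mm; tool rest in front of the axis from y = 160 mm), tailstock casting at y = -140 to -32 mm, top z = 178 mm (a small lever to 201 mm), crank at the -y end. Bed top z = 70 mm
- crank (a joint): Turn of the tailstock crank, rad; grows anticlockwise as seen from the crank end (looking along lathe +y); crank arm straight up at 0. Handle middle: lathe x = -50 mm sin q, y = -204 mm, z = 150 mm + 50 mm cos q. Starts at -1 to 1, with lost motion up to about q = 1; from there the quill draws back 12 mm a turn (under 4 N at the handle). It stays where it is left
- crank_handle: Black round handle of the crank, 18 mm in diameter, 66 mm long, spinning freely on its own pin, which is parallel to the lathe's axis; origin on its axis at mid-length. It circles with a radius of 50 mm round the lathe's axis; its inner end is 5 mm from the crank arm, which is 10 mm thick
- quill_mouth (a point): Middle of the open end of the quill, a steel tube 27 mm in diameter with a taper socket 34 mm deep, axes as the lathe's. Drawing back, it takes the jammed centre along until, at q = 4 to 12.5 and out of sight, a screw nose inside pushes on the shank: the crank goes stiff (6 to 22 N at the handle) for about a fifth of a turn, then light again as the taper lets go, the centre 2 to 4 mm out
- live_centre: Steel live centre, 0.2 kg. Origin on its axis at the quill's mouth when seated, y axis along the point. Dark bearing body 29 mm in diameter from y = 6 to 37 mm, point ending at y = 60 mm; behind the origin a taper shank 32 mm long, 13 to 16 mm thick. Once loose it droops a little and slides out with under 10 N; each further turn of the crank pushes it out 12 mm; past 20 mm it falls
- tray: Open wooden tray, 112 mm (its x) by 250 mm (its y), 22 mm high, walls and floor 7 mm thick, fixed to the bench; origin under its middle, z up. The half with positive y is empty
- spur_centre: Steel four-spur drive centre, 66 mm long, lying in the tray's half with negative y; origin on its underside near its middle
- chisel: Chisel with a red handle lying on the bench in front of the lathe, 231 mm long
- pencil: Pencil lying on the bench in front of the tailstock, 150 mm long
- offcut: Small beech offcut behind the lathe, 68 x 94 x 38 mm

How it is judged:
On the way:
1. The taper has let go, the centre still rests in the quill (1.5 to 10 mm out of its seat) and the crank has been let go (y of live_centre in the frame of quill_mouth between 0.0015 and 0.01 m and contact force between the fingers and crank_handle below 0.1 N and contact force between the fingers and live_centre below 0.1 N and linear speed of live_centre below 0.02 m/s), for 0.2 s.
At the end, for the whole second after the job is handed in: The live centre lies flat (within 0.37 rad of level) and at rest on the floor of the wooden tray, inside its walls; the spur centre is within 30 mm of where it was in the tray (x of live_centre in the frame of tray between -0.046 and 0.046 m and y of live_centre in the frame of tray between -0.115 and 0.115 m and height (world z) of live_centre below 0.03 m and angle between live_centre's own y axis and vertical between 1.2 and 1.94 rad and linear speed of live_centre below 0.02 m/s and distance of spur_centre from where it was at the start of the episode below 0.03 m); the robot touches nothing.
It fails at once if the centre dropped: lower than 110 mm, in no one's grip and not in the tray (height (world z) of live_centre below 0.11 m and contact force between the fingers and live_centre below 0.05 N and (x of live_centre in the frame of tray below -0.056 m or x of live_centre in the frame of tray above 0.056 m or y of live_centre in the frame of tray below -0.125 m or y of live_centre in the frame of tray above 0.125 m)).
It fails at once if the centre was dropped or slammed into the tray (over 60 N) (contact force between live_centre and tray above 60 N).
It fails at once if a bystander was moved more than 30 mm (distance of any of chisel, pencil, offcut, spur_centre from where it was at the start of the episode above 0.03 m).
It also fails if it takes over 64 s, if anything falls off the work surface, if the arm or the gripper's body presses on something with over 40 N, if the wrist force passes 120 N, or if a joint passes its speed limit or range.

## Working session

There is one attempt and no reset: what is moved stays moved. The work goes in short steps, Python scripts to look and compute and a tool call to move; the robot and the scene stay as the last step left them, time stands still between calls to the robot, and variables do not carry over. Pictures are saved under pics/ and viewed, at most 10 in all, crops included, and the job is handed in when it is done.

Besides the shell and the picture viewer there is one more tool, called as a command line: name --pt "numbers of a row" for each row, then --argument value for the rest. drive_tool: Moves the arm, as the interface text tells. Its arguments: {"type":"object","properties":{"rows":{"type":"array"},"force":{"type":"number"}},"required":["rows"]}

```bash
mkdir -p pics; ls; cat > h.py <<'E'
import numpy as np, cv2
from workcell import status, read_camera, workorder, masks_of
from scipy.spatial.transform import Rotation as R
def proj(c,P):
    T=np.linalg.inv(c["world_from_camera"]); p=(T[:3,:3]@np.atleast_2d(P).T).T+T[:3,3]
    K=np.array(c["intrinsics"]); u=p[:,0]/-p[:,2]; v=-p[:,1]/-p[:,2]
    return np.c_[K[0,0]*u+K[0,2],K[1,1]*v+K[1,2]]
def ray(c,uv):
    K=np.array(c["intrinsics"]);W=np.array(c["world_from_camera"])
    d=W[:3,:3]@np.array([(uv[0]-K[0,2])/K[0,0],-(uv[1]-K[1,2])/K[1,1],-1]); return W[:3,3],d/np.linalg.norm(d)
def onz(c,uv,z):
    o,d=ray(c,uv); return o+d*(z-o[2])/d[2]
def tri(c1,p1,c2,p2):
    o1,d1=ray(c1,p1);o2,d2=ray(c2,p2)
    s=np.linalg.lstsq(np.c_[d1,-d2],o2-o1,rcond=None)[0]; a=o1+s[0]*d1;b=o2+s[1]*d2
    return (a+b)/2,np.linalg.norm(a-b)
E
python3 - <<'E'
from h import *
np.set_printoptions(precision=4,suppress=True)
print(status.read_state())
C={}
for n in("scene","top"):
    c=read_camera(n);C[n]=c
    print(n,c.keys(),np.array(c["intrinsics"]).tolist(),np.array(c["world_from_camera"]))
    cv2.imwrite(f"pics/{n}0.png",cv2.resize(c["color"][:,:,::-1],(800,600),interpolation=cv2.INTER_CUBIC))
    for o in["lathe","crank","crank_handle","quill_mouth","live_centre","tray","spur_centre","chisel","pencil","offcut"]:
        for m in masks_of(c,o)[:2]:
            ys,xs=np.nonzero(m["mask"]); print(o,round(m["score"],2),np.round(m["bbox"]),len(xs),xs.mean().round(1),ys.mean().round(1))
            
import pickle;pickle.dump(C,open("c0.pkl","wb"))
E
```

```text
pics
{'time': 0.0, 'q': array([ 1.0701,  0.2648,  1.6054, -0.    ,  1.2737, -0.0369]), 'joint_vel': array([ 0.0017, -0.0004, -0.0006, -0.0015, -0.0009,  0.0021]), 'joint_torque': array([ -0.0013, -51.5128, -36.7308,  -0.0003,   0.0131,  -0.    ]), 'tool_pos': array([0.3016, 0.603 , 0.2299]), 'tcp_rot': array([-0.7219, -3.0569,  0.0035]), 'wrist_force': array([0.1973, 0.3646, 0.5666]), 'torque': array([-0.0021,  0.0035,  0.011 ]), 'grip_force': 0.0, 'width': 1.0005610339373439}
scene dict_keys(['color', 'intrinsics', 'world_from_camera', 'shot']) [[362.6797060949037, 0.0, 251.9974023202465], [0.0, 362.6797060949037, 192.11892717648493], [0.0, 0.0, 1.0]] [[ 0.4993  0.5553 -0.6651 -0.115 ]
 [-0.8664  0.3236 -0.3802 -0.3839]
 [ 0.0041  0.7661  0.6427  0.7846]
 [ 0.      0.      0.      1.    ]]
lathe 0.71 [162. 123. 337. 252.] 7424 234.2 189.3
crank 0.76 [292. 187. 337. 220.] 366 312.1 204.0
crank_handle 0.75 [312. 197. 339. 207.] 153 324.4 200.4
quill_mouth 0.66 [182. 233. 198. 249.] 122 190.7 243.5
quill_mouth 0.57 [249. 180. 258. 189.] 96 253.5 183.1
live_centre 0.59 [234. 174. 250. 1
[... 559 characters left out ...]
     0.      0.      1.    ]]
lathe 0.61 [ 72. 117. 353. 219.] 9309 191.5 168.1
lathe 0.57 [325. 172. 350. 185.] 234 336.9 179.7
crank 0.83 [309. 172. 353. 203.] 369 327.0 183.3
crank 0.57 [193. 248. 218. 258.] 161 204.6 252.1
crank_handle 0.67 [322. 173. 351. 188.] 215 337.4 179.7
quill_mouth 0.81 [237. 173. 260. 186.] 260 247.2 177.2
quill_mouth 0.38 [306. 265. 359. 270.] 71 328.1 267.3
live_centre 0.48 [215. 166. 239. 182.] 232 226.4 172.5
tray 0.93 [125. 224. 223. 280.] 4178 172.1 252.5
spur_centre 0.45 [196. 248. 216. 258.] 146 204.5 251.9
chisel 0.65 [257. 218. 279. 316.] 922 268.8 265.2
pencil 0.58 [302. 264. 357. 272.] 129 325.9 267.3
offcut 0.68 [237.  96. 263. 134.] 606 248.4 114.3
```

```bash
sleep 1
```

```text
(no output)
```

View pics/scene0.png

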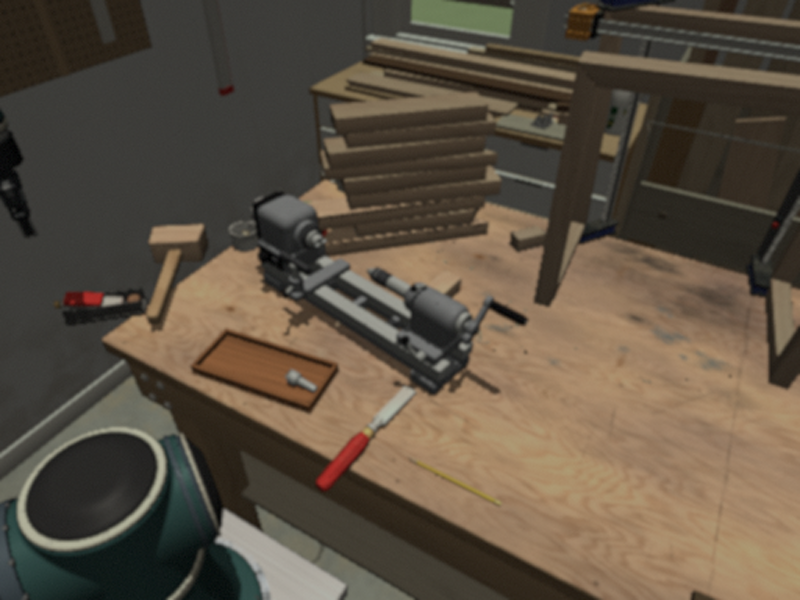

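View pics/top0.png

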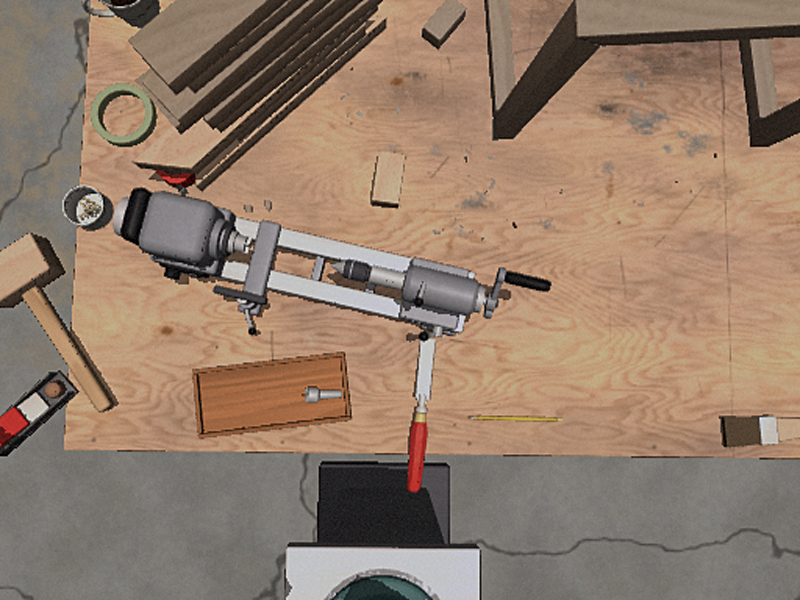

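The scene view shows the lathe in the middle with the crank handle at about (505,312) and the centre at about (380,275). The top view shows the handle at (527,282), the centre at (350,268), and the tray at (272,393) with the spur centre in its right half. Next I fit the poses.

```bash
cat > fit.py <<'E'
from h import *
from scipy.optimize import least_squares
np.set_printoptions(precision=4,suppress=True)
def cyl(r0,r1,y0,y1):
    a=np.linspace(0,2*np.pi,24,endpoint=False)
    return np.vstack([np.c_[r*np.cos(a),0*a+y,r*np.sin(a)] for r,y in((r0,y0),(r1,y1))])
def L2W(p,P): # p=lx,ly,yaw
    return P@R.from_euler("z",p[2]).as_matrix().T+[p[0],p[1],0]
def hullmask(c,parts,k=8):
    m=np.zeros((384*k//2,512*k//2),np.uint8); k=k//2
    for P in parts:
        uv=(proj(c,P)+.5)*k; cv2.fillConvexPoly(m,cv2.convexHull(np.round(uv).astype(np.int32)),1)
    ys,xs=np.nonzero(m); return np.array([xs.mean(),ys.mean()])/k-.5, m
def handle(p,q):
    return [L2W(p,cyl(.009,.009,-.237,-.171)+[-.05*np.sin(q),0,.15+.05*np.cos(q)])]
def centre(p,s):
    return [L2W(p,cyl(a,b,y0+s,y1+s)+[0,0,.15]) for a,b,y0,y1 in((.0145,.0145,.006,.037),(.011,.001,.037,.06))]
E
cat > m1.py <<'E'
from fit import *
import pickle
C=pickle.load(open("c0.pkl","rb"))
M={}
for n in("scene","top"):
    C[n]=read_camera(n)
    for o in("crank_handle","live_centre","tray","spur_centre"):
        r=masks_of(C[n],o)
        if r:
            M[n,o]=r[0]["mask"]
def cen(m): ys,xs=np.nonzero(m); return np.array([xs.mean(),ys.mean()])
H=tri(C["scene"],cen(M["scene","crank_handle"]),C["top"],cen(M["top","crank_handle"]))
V=tri(C["scene"],cen(M["scene","live_centre"]),C["top"],cen(M["top","live_centre"]))
print("handle",H,"centre",V)
def res(x,):
    p,q,s=x[:3],x[3],x[4]; r=[]
    for n in C:
        r+=list(hullmask(C[n],handle(p,q))[0]-cen(M[n,"crank_handle"]))
        r+=list(hullmask(C[n],centre(p,s))[0]-cen(M[n,"live_centre"]))
    return np.array(r)
for q0 in(-.6,.6):
    f=least_squares(res,[.52,.03,-.19,q0,.02],diff_step=3e-3,x_scale=[.1,.1,.1,.3,.05]); print(f.x,f.cost,f.fun)
    if q0==-.6 or f.cost<best.cost: best=f
x=best.x; np.save("lathe.npy",x)
# tray
m=M["top","tray"].astype(np.uint8); cn=cv2.findContours(m,0,2)[0]; rc=cv2.minAreaRect(max(cn,key=cv2.contourArea))
print("tray corners",[onz(C["top"],b,.022) for b in cv2.boxPoints(rc)], onz(C["top"],rc[0],.022))
tiles=[]
for n in C:
    im=cv2.resize(C[n]["color"][:,:,::-1],None,fx=4,fy=4,interpolation=cv2.INTER_CUBIC)
    for parts in(handle(x[:3],x[3]),centre(x[:3],x[4])):
        for P in parts:
            h=cv2.convexHull(np.round((proj(C[n],P)+.5)*4).astype(np.int32)); cv2.polylines(im,[h],1,(0,255,0),1)
    u=proj(C[n],L2W(x[:3],np.array([[0,-.05,.15]])))[0]*4
    a=int(u[1])-150;b=int(u[0])-400; t=im[a:a+300,b:b+800]; tiles.append(t)
cv2.imwrite("pics/ov1.png",np.vstack(tiles))
s=status.read_state(); print(R.from_rotvec(s["tcp_rot"]).as_matrix())
E
python3 m1.py
```

```text
handle (array([ 0.5714, -0.2011,  0.1825]), np.float64(0.0006482904695505977)) centre (array([0.5872, 0.0502, 0.1498]), np.float64(0.0014024718415656216))
[ 0.5787 -0.0049 -0.174  -0.3581  0.0379] 33.36136813432557 [ 2.207  -0.713  -1.1045 -1.1116  5.0372  4.1227 -3.9486 -0.9628]
[ 0.571  -0.0099 -0.2218 -1.0843  0.0377] 60.803149436941574 [ 5.7976  5.7068 -0.1969  0.4378  7.0733  1.4453 -1.4615  0.9694]
tray corners [array([0.4354, 0.3177, 0.022 ]), array([0.4683, 0.0683, 0.022 ]), array([0.3571, 0.0527, 0.022 ]), array([0.3252, 0.2999, 0.022 ])] [0.3962 0.185  0.022 ]
[[-0.8944  0.4473  0.    ]
 [ 0.4473  0.8944 -0.    ]
 [-0.      0.     -1.    ]]
```

View pics/ov1.png

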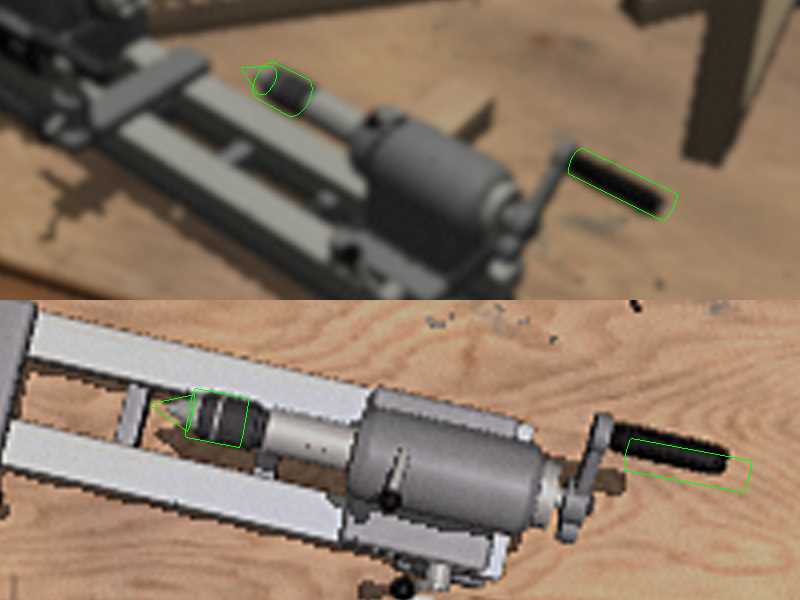

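The overlay shows that the fit got stuck: the handle really spans about (613,436) to (727,460) in the lower tile, and the centre about (155,405) to (267,425). I'll refit from those points.

```bash
cat > m2.py <<'E'
from fit import *
import pickle
C=pickle.load(open("c0.pkl","rb")); x=np.load("lathe.npy")
off={}
for n in C:
    u=proj(C[n],L2W(x[:3],np.array([[0,-.05,.15]])))[0]*4; off[n]=np.array([int(u[0])-400,int(u[1])-150])
pk={"scene":{"hi":(575,161),"ho":(661,204),"tip":(243,68),"rear":(309,97)},"top":{"hi":(613,136),"ho":(727,160),"tip":(156,105),"rear":(267,124),"qc":(353,143),"boss":(548,193)}}
def pts(x,k):
    q,s=x[3],x[4]; h=[-.05*np.sin(q),0,.15+.05*np.cos(q)]
    return {"hi":[h[0],-.171,h[2]],"ho":[h[0],-.237,h[2]],"tip":[0,s+.06,.15],"rear":[0,s+.004,.15],"qc":[0,-.032,.15],"boss":None}[k]
def res(x):
    r=[]
    for n in pk:
        for k,v in pk[n].items():
            if k=="boss": continue
            r+=list(proj(C[n],L2W(x[:3],np.array([pts(x,k)])))[0]+.5-(np.array(v)+off[n])/4)
    return np.array(r)
f=least_squares(res,[.55,0.,-.2,-.86,.035],loss="soft_l1"); x=f.x; print(x,f.cost); print(f.fun.reshape(-1,2))
np.save("lathe.npy",x)
p=x[:3]; q=x[3]
print("handle mid",L2W(p,np.array([[-.05*np.sin(q),-.204,.15+.05*np.cos(q)]])))
print("tri hi",tri(*[a for n in pk for a in(C[n],(np.array(pk[n]["hi"])+off[n])/4-.5)]),"ho",tri(*[a for n in pk for a in(C[n],(np.array(pk[n]["ho"])+off[n])/4-.5)]),"tip",tri(*[a for n in pk for a in(C[n],(np.array(pk[n]["tip"])+off[n])/4-.5)]))
tiles=[]
for n in C:
    im=cv2.resize(C[n]["color"][:,:,::-1],None,fx=4,fy=4,interpolation=cv2.INTER_CUBIC)
    for P in handle(p,q)+centre(p,x[4])+[L2W(p,cyl(.0135,.0135,-.032,x[4])+[0,0,.15])]:
        h=cv2.convexHull(np.round((proj(C[n],P)+.5)*4).astype(np.int32)); cv2.polylines(im,[h],1,(0,255,0),1)
    a,b=off[n][::-1]; tiles.append(im[a:a+300,b:b+800])
cv2.imwrite("pics/ov2.png",np.vstack(tiles))
E
python3 m2.py
```

```text
[ 0.5799  0.0047 -0.2016 -0.7237  0.0239] 5.424322419756079
[[-0.9438 -0.6573]
 [-0.0565  0.1191]
 [ 1.3943  0.3466]
 [-0.8821  0.949 ]
 [-0.0673 -0.4084]
 [ 0.2852 -0.0636]
 [ 0.8947 -0.5285]
 [-3.2069 -0.0764]
 [ 0.5807  0.7363]]
handle mid [[ 0.5715 -0.2018  0.1875]]
tri hi (array([ 0.578 , -0.171 ,  0.1858]), np.float64(0.002432978829338437)) ho (array([ 0.5649, -0.2339,  0.1876]), np.float64(0.0007995166944378788)) tip (array([0.5948, 0.0894, 0.1516]), np.float64(0.0016277473727719794))
```

View pics/ov2.png

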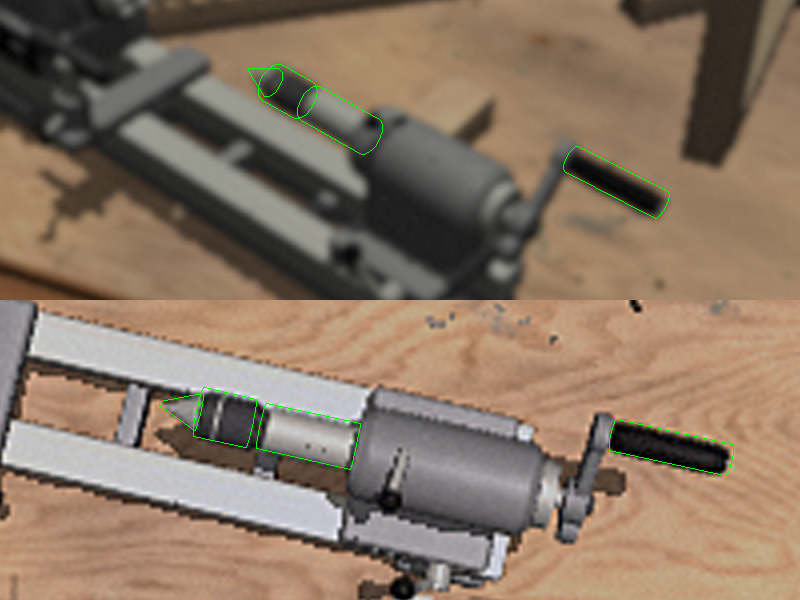

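The refit matches both views. The lathe is at (0.580, 0.005) with yaw -11.55°, the crank at q ≈ -0.72, and the handle's middle at (0.5715, -0.2018, 0.1875). I'll rise and turn the tool so that its x, y and z run along lathe y, lathe x and down.

drive_tool --pt "0 0 7 0 0 -0.0125 1" --pt "0 0 7 0 0 -0.0125 1" --pt "0 0 7 0 0 -0.0125 1" --pt "0 0 7 0 0 -0.0125 1" --pt "0 0 7 0 0 -0.0125 1" --pt "0 0 7 0 0 -0.0125 1" --pt "0 0 7 0 0 -0.0125 1" --pt "0 0 7 0 0 -0.0125 1"

```text
time: 2.27
tool_pos: [0.3019, 0.6036, 0.3319]
tcp_rot: [-2.08, -2.354, -0.0]
wrist_force: [0.1, 0.1, -0.6]
width: 1.005
grip_force: 0.0
```

drive_tool --pt "0 0 7 0 0 0 1" --pt "0 0 7 0 0 0 1" --pt "0 0 5 0 0 0 1" --pt "0 0 0 -0.03 0.0175 0 1" --pt "0 0 0 -0.03 0.0175 0 1" --pt "0 0 0 -0.03 0.0175 0 1" --pt "0 0 0 -0.03 0.0175 0 1" --pt "0 0 0 -0.03 0.0175 0 1"

```text
time: 2.93
tool_pos: [0.3577, 0.4377, 0.3313]
tcp_rot: [2.433, 1.987, 0.0]
wrist_force: [-0.1, 0.2, 0.3]
width: 1.0
grip_force: 0.0
```

drive_tool --pt "0 0 0 -0.03 0.0175 0 1" --pt "0 0 0 -0.03 0.0175 0 1" --pt "0 0 0 -0.03 0.0175 0 1" --pt "0 0 0 -0.03 0.0175 0 1" --pt "0 0 0 -0.03 0.0175 0 1" --pt "0 0 0 -0.03 0.0175 0 1" --pt "0 0 0 -0.03 0.0175 0 1" --pt "0 0 0 -0.03 0.0175 0 1"

```text
time: 3.6
tool_pos: [0.4467, 0.1744, 0.3316]
tcp_rot: [2.434, 1.986, 0.001]
wrist_force: [-0.8, 0.4, -0.2]
width: 1.0
grip_force: 0.0
```

drive_tool --pt "0 0 0 -0.03 0.0175 0 1" --pt "0 0 0 -0.03 0.0175 0 1" --pt "0 0 0 -0.03 0.0175 0 1" --pt "0 0 0 -0.03 0.0175 0 1" --pt "0 0 0 -0.03 0.0175 0 1" --pt "0 0 0 -0.03 0.0175 0 1" --pt "0 0 0 -0.03 0.0175 0 1" --pt "0 0 0 -0.03 0.0175 0 1"

```text
time: 4.27
tool_pos: [0.5358, -0.089, 0.3316]
tcp_rot: [2.434, 1.986, 0.001]
wrist_force: [0.2, -0.1, 0.4]
width: 1.004
grip_force: 0.0
```

```bash
cat > st.py <<'E'
from fit import *
x=np.load("lathe.npy"); s=status.read_state(); M=R.from_rotvec(s["tcp_rot"]).as_matrix()
l=R.from_euler("z",-x[2]).as_matrix()@(s["tool_pos"]-[x[0],x[1],0])
Rl=R.from_euler("z",-x[2]).as_matrix()
print("t",s["time"],"lathe-frame TCP",l,"tool y yaw deg",np.degrees(np.arctan2(M[1,1],M[0,1])),"zdown",M[:,2],"F lathe",Rl@s["wrist_force"],"w",s["width"],s["grip_force"],"q",s["q"])
E
python3 st.py
```

```text
t 4.2667 lathe-frame TCP [-0.0245 -0.1006  0.3316] tool y yaw deg -11.588396505779713 zdown [ 0.0008 -0.     -1.    ] F lathe [ 0.208 -0.058  0.445] w 1.0040760145328653 0.0 q [-0.2106 -0.0343  1.7519  0.0001  1.4232 -0.0083]
```

drive_tool --pt "0 0 0 -0.029 0.0145 0 1" --pt "0 0 0 -0.029 0.0145 0 1" --pt "0 0 0 -0.029 0.0145 0.01 1" --pt "0 0 0 -0.0285 0.0145 0.03 1" --pt "0 0 0 0 0 0.03 1" --pt "0 0 0 0 0 0.03 1" --pt "0 0 0 0 0 0.02 1" --pt "0 0 0 0 0 0 1"

```text
time: 4.93
tool_pos: [0.5652, -0.2095, 0.2065]
tcp_rot: [-2.428, -1.979, 0.008]
wrist_force: [-1.2, -0.7, -1.1]
width: 1.004
grip_force: 0.0
```

```bash
python3 st.py; python3 - <<'E'
from fit import *
x=np.load("lathe.npy");tiles=[]
for n in("scene","top"):
    c=read_camera(n); im=cv2.resize(c["color"][:,:,::-1],None,fx=4,fy=4,interpolation=cv2.INTER_CUBIC)
    u=proj(c,L2W(x[:3],np.array([[0.02,-.2,.18]])))[0]*4; b,a=int(u[0])-200,int(u[1])-200; tiles.append(im[a:a+400,b:b+400])
cv2.imwrite("pics/pre.png",np.hstack(tiles))
E
```

```text
t 4.9333 lathe-frame TCP [ 0.0284 -0.2127  0.2065] tool y yaw deg -11.616484644007583 zdown [-0.0097  0.0041 -0.9999] F lathe [-1.016  -0.9462 -1.1142] w 1.004022227930295 0.0 q [-0.3962  0.1522  1.7841  0.      1.2158 -0.1935]
```

View pics/pre.png

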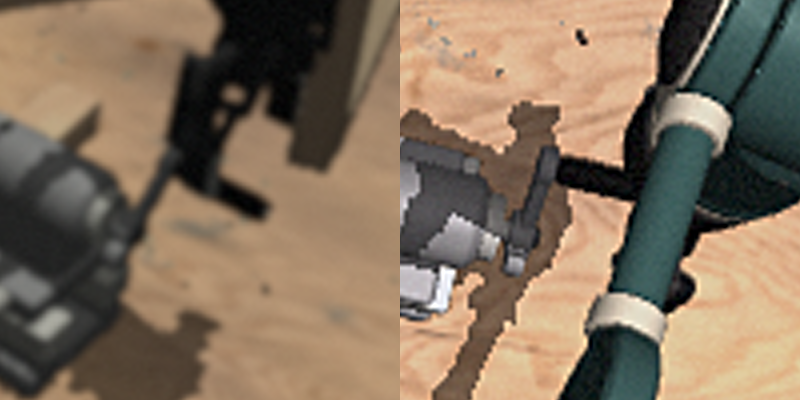

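The open fingers straddle the outer part of the handle, at about (225,190) in the left tile. I'll lower and grip.

drive_tool --pt "0 0 0 0 0.002 0.02 1" --pt "0 0 0 0 0.002 0.019 1" --pt "0 0 0 0 0 0 1" --pt "0 0 0 0 0 0 1"

```text
time: 5.37
tool_pos: [0.5732, -0.2112, 0.1752]
tcp_rot: [2.433, 1.986, 0.001]
wrist_force: [0.5, -0.1, 1.0]
width: 1.005
grip_force: 0.0
```

```bash
python3 st.py
```

```text
t 5.3667 lathe-frame TCP [ 0.0366 -0.2129  0.1752] tool y yaw deg -11.549174026204453 zdown [ 0.0008 -0.0004 -1.    ] F lathe [0.5191 0.0315 1.025 ] w 1.0049620514935964 0.0 q [-0.3938  0.1841  1.807  -0.      1.1496 -0.1922]
```

drive_tool --pt "0 0 0 -0.003 -0.003 0.008 1" --pt "0 0 0 0 0 0 0" --pt "0 0 0 0 0 0 0" --pt "0 0 0 0 0 0 0" --pt "0 0 0 0 0 0 0" --pt "0 0 0 0 0 0 0" --force 60

```text
time: 5.87
tool_pos: [0.5695, -0.2137, 0.1663]
tcp_rot: [2.434, 1.986, 0.001]
wrist_force: [-0.1, -0.5, -0.8]
width: 0.299
grip_force: 0.0
```

```bash
python3 st.py
```

```text
t 5.8667 lathe-frame TCP [ 0.0335 -0.2161  0.1663] tool y yaw deg -11.575352464283435 zdown [ 0.0008 -0.0003 -1.    ] F lathe [-0.0285 -0.5298 -0.7782] w 0.2991675783067568 0.0 q [-0.4     0.1867  1.8211  0.      1.133  -0.198 ]
```

drive_tool --pt "0 0 0 0 0 0 0" --pt "0 0 0 0 0 0 0" --pt "0 0 0 0 0 0 0"

```text
time: 6.12
tool_pos: [0.5692, -0.2137, 0.1659]
tcp_rot: [2.434, 1.986, -0.0]
wrist_force: [-0.4, 0.3, 1.0]
width: 0.191
grip_force: 58.5
```

```bash
python3 st.py
```

```text
t 6.1167 lathe-frame TCP [ 0.0332 -0.2161  0.1659] tool y yaw deg -11.587407112981383 zdown [-0.     -0.0001 -1.    ] F lathe [-0.4864  0.227   0.982 ] w 0.19127845359560708 58.46643403172493 q [-0.4001  0.1871  1.8214 -0.0001  1.1331 -0.1978]
```

```bash
cat > rows.py <<'E'
import numpy as np,sys
q0,d,n=map(float,sys.argv[1:4]); q=q0+d*np.arange(n+1)
for c in range(0,int(n),8):
    k=slice(c,c+9); print(round(q[k][-1],3),[[0,0,0,0,round(-.05*a,4),round(-.05*b,4),0] for a,b in zip(np.diff(np.sin(q[k])),np.diff(np.cos(q[k])))])
E
python3 rows.py -0.72 0.19 24
```

```text
0.8 [[0, 0, 0, 0, np.float64(-0.0077), np.float64(-0.0056), 0], [0, 0, 0, 0, np.float64(-0.0086), np.float64(-0.004), 0], [0, 0, 0, 0, np.float64(-0.0092), np.float64(-0.0023), 0], [0, 0, 0, 0, np.float64(-0.0095), np.float64(-0.0005), 0], [0, 0, 0, 0, np.float64(-0.0094), np.float64(0.0013), 0], [0, 0, 0, 0, np.float64(-0.009), np.float64(0.003), 0], [0, 0, 0, 0, np.float64(-0.0083), np.float64(0.0047), 0], [0, 0, 0, 0, np.float64(-0.0072), np.float64(0.0061), 0]]
2.32 [[0, 0, 0, 0, np.float64(-0.0059), np.float64(0.0074), 0], [0, 0, 0, 0, np.float64(-0.0044), np.float64(0.0084), 0], [0, 0, 0, 0, np.float64(-0.0028), np.float64(0.0091), 0], [0, 0, 0, 0, np.float64(-0.001), np.float64(0.0094), 0], [0, 0, 0, 0, np.float64(0.0008), np.float64(0.0095), 0], [0, 0, 0, 0, np.float64(0.0026), np.float64(0.0091), 0], [0, 0, 0, 0, np.float64(0.0042), np.float64(0.0085), 0], [0, 0, 0, 0, np.float64(0.0058), np.float64(0.0075), 0]]
3.84 [[0, 0, 0, 0, np.float64(0.0071), np.float64(0.0063), 0], [0, 0, 0, 0, np.float64(0.0082), np.float64(0.0048), 0], [0, 0, 0, 0, np.float64(0.0089), np.float64(0.0032), 0], [0, 0, 0, 0, np.float64(0.0094), np.float64(0.0015), 0], [0, 0, 0, 0, np.float64(0.0095), np.float64(-0.0003), 0], [0, 0, 0, 0, np.float64(0.0092), np.float64(-0.0021), 0], [0, 0, 0, 0, np.float64(0.0087), np.float64(-0.0038), 0], [0, 0, 0, 0, np.float64(0.0078), np.float64(-0.0054), 0]]
```

drive_tool --pt "0 0 0 0 -0.0077 -0.0056 0" --pt "0 0 0 0 -0.0086 -0.004 0" --pt "0 0 0 0 -0.0092 -0.0023 0" --pt "0 0 0 0 -0.0095 -0.0005 0" --pt "0 0 0 0 -0.0094 0.0013 0" --pt "0 0 0 0 -0.009 0.003 0" --pt "0 0 0 0 -0.0083 0.0047 0" --pt "0 0 0 0 -0.0072 0.0061 0"

```text
time: 6.78
tool_pos: [0.5, -0.1994, 0.1689]
tcp_rot: [-2.433, -1.987, 0.002]
wrist_force: [-18.0, 7.4, 23.2]
width: 0.187
grip_force: 61.2
```

```bash
python3 st.py
```

```text
t 6.7833 lathe-frame TCP [-0.0374 -0.2159  0.1689] tool y yaw deg -11.530090916405573 zdown [-0.0012 -0.0001 -1.    ] F lathe [-19.1426   3.62    23.2359] w 0.18669681360879645 61.204046001657844 q [-0.4253  0.0554  1.9631 -0.0007  1.1241 -0.2237]
```

The force points outward along the radius, so the true circle centre is about 4 mm off my estimate. I'll estimate it from the measured points and replan.

```bash
cat > plan.py <<'E'
import numpy as np,sys
# cmdx cmdz cx cz q0 dq n
x,z,cx,cz,q0,d,n=map(float,sys.argv[1:8]); rows=[]
for i in range(1,int(n)+1):
    q=q0+d*i; X=cx-.05*np.sin(q);Z=cz+.05*np.cos(q)
    a,b=round(float(X-x),4),round(float(z-Z),4); x+=a;z-=b; rows.append([0,0,0,0,a,b,0])
print("q",round(q,3),"cmd",round(x,4),round(z,4))
for c in range(0,len(rows),8): print(rows[c:c+8])
E
python3 plan.py -.0357 .1632 -.0036 .132 .75 .19 8
```

```text
q 2.27 cmd -0.0419 0.0998
[[0, 0, 0, 0, -0.0083, 0.0017, 0], [0, 0, 0, 0, -0.0048, 0.0082, 0], [0, 0, 0, 0, -0.0032, 0.0089, 0], [0, 0, 0, 0, -0.0015, 0.0094, 0], [0, 0, 0, 0, 0.0003, 0.0094, 0], [0, 0, 0, 0, 0.0021, 0.0093, 0], [0, 0, 0, 0, 0.0038, 0.0087, 0], [0, 0, 0, 0, 0.0054, 0.0078, 0]]
```

drive_tool --pt "0 0 0 0 -0.0083 0.0017 0" --pt "0 0 0 0 -0.0048 0.0082 0" --pt "0 0 0 0 -0.0032 0.0089 0" --pt "0 0 0 0 -0.0015 0.0094 0" --pt "0 0 0 0 0.0003 0.0094 0" --pt "0 0 0 0 0.0021 0.0093 0" --pt "0 0 0 0 0.0038 0.0087 0" --pt "0 0 0 0 0.0054 0.0078 0"

```text
time: 7.45
tool_pos: [0.4966, -0.1981, 0.0986]
tcp_rot: [2.435, 1.986, 0.003]
wrist_force: [5.4, 4.7, 5.7]
width: 0.186
grip_force: 60.3
```

```bash
python3 st.py
```

```text
t 7.45 lathe-frame TCP [-0.041  -0.2153  0.0986] tool y yaw deg -11.601158753178249 zdown [ 0.0013  0.001  -1.    ] F lathe [4.307  5.663  5.7405] w 0.18612844482389287 60.300681218504906 q [-0.4271  0.1222  2.0332  0.0017  0.9853 -0.2255]
```

```bash
python3 plan.py -.0419 .0998 -.0037 .1319 2.27 .19 8
```

```text
q 3.79 cmd 0.0265 0.092
[[0, 0, 0, 0, 0.0067, 0.0067, 0], [0, 0, 0, 0, 0.0079, 0.0053, 0], [0, 0, 0, 0, 0.0087, 0.0036, 0], [0, 0, 0, 0, 0.0093, 0.002, 0], [0, 0, 0, 0, 0.0095, 0.0001, 0], [0, 0, 0, 0, 0.0094, -0.0016, 0], [0, 0, 0, 0, 0.0088, -0.0034, 0], [0, 0, 0, 0, 0.0081, -0.0049, 0]]
```

drive_tool --pt "0 0 0 0 0.0067 0.0067 0" --pt "0 0 0 0 0.0079 0.0053 0" --pt "0 0 0 0 0.0087 0.0036 0" --pt "0 0 0 0 0.0093 0.002 0" --pt "0 0 0 0 0.0095 0.0001 0" --pt "0 0 0 0 0.0094 -0.0016 0" --pt "0 0 0 0 0.0088 -0.0034 0" --pt "0 0 0 0 0.0081 -0.0049 0"

```text
time: 8.12
tool_pos: [0.5605, -0.2116, 0.0914]
tcp_rot: [-2.429, -1.984, 0.007]
wrist_force: [-10.4, 5.3, 11.2]
width: 0.189
grip_force: 60.9
```

```bash
python3 st.py;  python3 plan.py .0265 .092 -.0037 .1319 3.79 .13 8
```

```text
t 8.1167 lathe-frame TCP [ 0.0243 -0.2158  0.0914] tool y yaw deg -11.5229727636274 zdown [-0.007   0.0018 -1.    ] F lathe [-11.2769   3.1151  11.1973] w 0.18868717376002273 60.86862685158849 q [-0.402   0.2498  1.8954 -0.0013  1.0036 -0.2002]
q 4.83 cmd 0.046 0.1378
[[0, 0, 0, 0, 0.0049, -0.0043, 0], [0, 0, 0, 0, 0.0043, -0.0048, 0], [0, 0, 0, 0, 0.0037, -0.0054, 0], [0, 0, 0, 0, 0.0029, -0.0058, 0], [0, 0, 0, 0, 0.0022, -0.0061, 0], [0, 0, 0, 0, 0.0013, -0.0064, 0], [0, 0, 0, 0, 0.0005, -0.0065, 0], [0, 0, 0, 0, -0.0003, -0.0065, 0]]
```

```bash
cat > tf.py <<'E'
from fit import *
import sys
x=np.load("lathe.npy"); s=status.read_state(); Rl=R.from_euler("z",-x[2]).as_matrix()
cx,cz=float(sys.argv[1]),float(sys.argv[2])
l=Rl@(s["tool_pos"]-[x[0],x[1],0]); F=Rl@s["wrist_force"]; d=np.array([l[0]-cx,l[2]-cz]); q=np.arctan2(-d[0],d[1])
t=np.array([-np.cos(q),-np.sin(q)]); r=np.array([-np.sin(q),np.cos(q)]); f=F[[0,2]]
print(f"t {s['time']:.2f} q {q%6.2832:.3f} rad {np.hypot(*d):.4f} y {l[1]:.4f} Ftan(resist) {-f@t:.1f} Frad {f@r:.1f} Fy {F[1]:.1f} w {s['width']:.3f} grip {s['grip_force']:.0f} pos {l}")
E
python3 tf.py -.0037 .1319; python3 plan.py .0265 .092 -.0045 .1325 3.79 .13 8
```

```text
t 8.12 q 3.746 rad 0.0492 y -0.2158 Ftan(resist) 2.9 Frad -15.6 Fy 3.1 w 0.189 grip 61 pos [ 0.0243 -0.2158  0.0914]
q 4.83 cmd 0.0452 0.1384
[[0, 0, 0, 0, 0.0041, -0.0049, 0], [0, 0, 0, 0, 0.0043, -0.0048, 0], [0, 0, 0, 0, 0.0037, -0.0054, 0], [0, 0, 0, 0, 0.0029, -0.0058, 0], [0, 0, 0, 0, 0.0022, -0.0061, 0], [0, 0, 0, 0, 0.0013, -0.0064, 0], [0, 0, 0, 0, 0.0005, -0.0065, 0], [0, 0, 0, 0, -0.0003, -0.0065, 0]]
```

drive_tool --pt "0 0 0 0 0.0041 -0.0049 0" --pt "0 0 0 0 0.0043 -0.0048 0" --pt "0 0 0 0 0.0037 -0.0054 0" --pt "0 0 0 0 0.0029 -0.0058 0" --pt "0 0 0 0 0.0022 -0.0061 0" --pt "0 0 0 0 0.0013 -0.0064 0" --pt "0 0 0 0 0.0005 -0.0065 0" --pt "0 0 0 0 -0.0003 -0.0065 0"

```text
time: 8.78
tool_pos: [0.581, -0.2162, 0.1388]
tcp_rot: [2.434, 1.986, -0.0]
wrist_force: [-1.8, 0.4, -3.1]
width: 0.184
grip_force: 59.3
```

```bash
python3 tf.py -.0045 .1325; python3 plan.py .0452 .1384 -.0045 .1325 4.83 .13 8
```

```text
t 8.78 q 4.838 rad 0.0502 y -0.2162 Ftan(resist) 2.9 Frad -2.2 Fy 0.0 w 0.184 grip 59 pos [ 0.0453 -0.2162  0.1388]
q 5.87 cmd 0.0156 0.1783
[[0, 0, 0, 0, -0.0012, -0.0064, 0], [0, 0, 0, 0, -0.002, -0.0061, 0], [0, 0, 0, 0, -0.0028, -0.0059, 0], [0, 0, 0, 0, -0.0035, -0.0055, 0], [0, 0, 0, 0, -0.0042, -0.0049, 0], [0, 0, 0, 0, -0.0048, -0.0044, 0], [0, 0, 0, 0, -0.0054, -0.0037, 0], [0, 0, 0, 0, -0.0057, -0.003, 0]]
```

drive_tool --pt "0 0 0 0 -0.0012 -0.0064 0" --pt "0 0 0 0 -0.002 -0.0061 0" --pt "0 0 0 0 -0.0028 -0.0059 0" --pt "0 0 0 0 -0.0035 -0.0055 0" --pt "0 0 0 0 -0.0042 -0.0049 0" --pt "0 0 0 0 -0.0048 -0.0044 0" --pt "0 0 0 0 -0.0054 -0.0037 0" --pt "0 0 0 0 -0.0057 -0.003 0"

```text
time: 9.45
tool_pos: [0.5519, -0.2099, 0.1789]
tcp_rot: [2.433, 1.985, 0.001]
wrist_force: [1.8, 1.2, -4.2]
width: 0.188
grip_force: 59.3
```

```bash
python3 tf.py -.0045 .1325; python3 plan.py .0156 .1783 -.0045 .1325 5.87 .13 8
```

```text
t 9.45 q 5.876 rad 0.0505 y -0.2159 Ftan(resist) 3.1 Frad -3.3 Fy 1.6 w 0.188 grip 59 pos [ 0.0155 -0.2159  0.1789]
q 6.91 cmd -0.0338 0.173
[[0, 0, 0, 0, -0.0061, -0.0022, 0], [0, 0, 0, 0, -0.0064, -0.0014, 0], [0, 0, 0, 0, -0.0064, -0.0006, 0], [0, 0, 0, 0, -0.0065, 0.0003, 0], [0, 0, 0, 0, -0.0064, 0.0011, 0], [0, 0, 0, 0, -0.0062, 0.0019, 0], [0, 0, 0, 0, -0.0059, 0.0027, 0], [0, 0, 0, 0, -0.0055, 0.0035, 0]]
```

drive_tool --pt "0 0 0 0 -0.0061 -0.0022 0" --pt "0 0 0 0 -0.0064 -0.0014 0" --pt "0 0 0 0 -0.0064 -0.0006 0" --pt "0 0 0 0 -0.0065 0.0003 0" --pt "0 0 0 0 -0.0064 0.0011 0" --pt "0 0 0 0 -0.0062 0.0019 0" --pt "0 0 0 0 -0.0059 0.0027 0" --pt "0 0 0 0 -0.0055 0.0035 0"

```text
time: 10.12
tool_pos: [0.5032, -0.1996, 0.173]
tcp_rot: [-2.434, -1.986, -0.001]
wrist_force: [2.9, 4.7, 0.1]
width: 0.185
grip_force: 59.7
```

```bash
python3 tf.py -.0045 .1325; python3 plan.py -.0338 .173 -.0045 .1325 6.91 .13 8
```

```text
t 10.12 q 0.634 rad 0.0503 y -0.2155 Ftan(resist) 1.5 Frad -1.0 Fy 5.2 w 0.185 grip 60 pos [-0.0343 -0.2155  0.173 ]
q 7.95 cmd -0.0543 0.1277
[[0, 0, 0, 0, -0.005, 0.0041, 0], [0, 0, 0, 0, -0.0045, 0.0048, 0], [0, 0, 0, 0, -0.0037, 0.0053, 0], [0, 0, 0, 0, -0.0031, 0.0057, 0], [0, 0, 0, 0, -0.0023, 0.0061, 0], [0, 0, 0, 0, -0.0014, 0.0063, 0], [0, 0, 0, 0, -0.0007, 0.0065, 0], [0, 0, 0, 0, 0.0002, 0.0065, 0]]
```

drive_tool --pt "0 0 0 0 -0.005 0.0041 0" --pt "0 0 0 0 -0.0045 0.0048 0" --pt "0 0 0 0 -0.0037 0.0053 0" --pt "0 0 0 0 -0.0031 0.0057 0" --pt "0 0 0 0 -0.0023 0.0061 0" --pt "0 0 0 0 -0.0014 0.0063 0" --pt "0 0 0 0 -0.0007 0.0065 0" --pt "0 0 0 0 0.0002 0.0065 0"

```text
time: 10.78
tool_pos: [0.4838, -0.1954, 0.1275]
tcp_rot: [2.434, 1.986, 0.003]
wrist_force: [5.3, 5.8, 1.5]
width: 0.188
grip_force: 59.9
```

```bash
python3 tf.py -.0045 .1325; python3 plan.py -.0543 .1277 -.0045 .1325 7.95 .13 8
```

```text
t 10.78 q 1.670 rad 0.0499 y -0.2153 Ftan(resist) 1.1 Frad -4.1 Fy 6.7 w 0.188 grip 60 pos [-0.0541 -0.2153  0.1275]
q 8.99 cmd -0.0256 0.0872
[[0, 0, 0, 0, 0.0011, 0.0064, 0], [0, 0, 0, 0, 0.0018, 0.0062, 0], [0, 0, 0, 0, 0.0027, 0.006, 0], [0, 0, 0, 0, 0.0034, 0.0055, 0], [0, 0, 0, 0, 0.0041, 0.005, 0], [0, 0, 0, 0, 0.0047, 0.0045, 0], [0, 0, 0, 0, 0.0052, 0.0038, 0], [0, 0, 0, 0, 0.0057, 0.0031, 0]]
```

drive_tool --pt "0 0 0 0 0.0011 0.0064 0" --pt "0 0 0 0 0.0018 0.0062 0" --pt "0 0 0 0 0.0027 0.006 0" --pt "0 0 0 0 0.0034 0.0055 0" --pt "0 0 0 0 0.0041 0.005 0" --pt "0 0 0 0 0.0047 0.0045 0" --pt "0 0 0 0 0.0052 0.0038 0" --pt "0 0 0 0 0.0057 0.0031 0"

```text
time: 11.45
tool_pos: [0.5094, -0.2007, 0.0884]
tcp_rot: [-2.43, -1.984, 0.004]
wrist_force: [-10.6, 8.0, 18.6]
width: 0.192
grip_force: 61.7
```

```bash
python3 tf.py -.0045 .1325; python3 plan.py -.0256 .0872 -.0045 .1325 8.99 .13 8
```

```text
t 11.45 q 2.652 rad 0.0500 y -0.2154 Ftan(resist) 19.3 Frad -10.8 Fy 5.7 w 0.192 grip 62 pos [-0.028  -0.2154  0.0884]
q 10.03 cmd 0.0239 0.0914
[[0, 0, 0, 0, 0.0061, 0.0024, 0], [0, 0, 0, 0, 0.0063, 0.0015, 0], [0, 0, 0, 0, 0.0065, 0.0007, 0], [0, 0, 0, 0, 0.0065, -0.0001, 0], [0, 0, 0, 0, 0.0064, -0.001, 0], [0, 0, 0, 0, 0.0062, -0.0017, 0], [0, 0, 0, 0, 0.006, -0.0026, 0], [0, 0, 0, 0, 0.0055, -0.0034, 0]]
```

The crank has gone stiff, with 19 N resisting at q ≈ 8.94. I'll continue in shorter calls.

drive_tool --pt "0 0 0 0 0.0061 0.0024 0" --pt "0 0 0 0 0.0063 0.0015 0" --pt "0 0 0 0 0.0065 0.0007 0" --pt "0 0 0 0 0.0065 -0.0001 0"

```text
time: 11.78
tool_pos: [0.5307, -0.2052, 0.0824]
tcp_rot: [-2.424, -1.981, 0.012]
wrist_force: [-16.7, 7.8, 16.3]
width: 0.187
grip_force: 61.4
```

```bash
python3 tf.py -.0045 .1325
```

```text
t 11.78 q 3.106 rad 0.0501 y -0.2155 Ftan(resist) 18.5 Frad -15.7 Fy 4.3 w 0.187 grip 61 pos [-0.0063 -0.2155  0.0824]
```

drive_tool --pt "0 0 0 0 0.0064 -0.001 0" --pt "0 0 0 0 0.0062 -0.0017 0"

```text
time: 11.95
tool_pos: [0.5417, -0.2076, 0.0836]
tcp_rot: [-2.423, -1.98, 0.014]
wrist_force: [-9.6, 4.7, 7.7]
width: 0.186
grip_force: 60.7
```

```bash
python3 tf.py -.0045 .1325
```

```text
t 11.95 q 3.334 rad 0.0499 y -0.2156 Ftan(resist) 8.6 Frad -9.5 Fy 2.7 w 0.186 grip 61 pos [ 0.005  -0.2156  0.0836]
```

drive_tool --pt "0 0 0 0 0.006 -0.0026 0" --pt "0 0 0 0 0.0055 -0.0034 0"

```text
time: 12.12
tool_pos: [0.5531, -0.2103, 0.0878]
tcp_rot: [-2.424, -1.98, 0.014]
wrist_force: [-8.9, 2.3, -4.3]
width: 0.189
grip_force: 59.2
```

```bash
python3 tf.py -.0045 .1325;python3 plan.py .0239 .0914 -.0045 .1325 10.03 .13 4
```

```text
t 12.12 q 3.585 rad 0.0495 y -0.2159 Ftan(resist) 10.2 Frad -0.0 Fy 0.5 w 0.189 grip 59 pos [ 0.0167 -0.2159  0.0878]
q 10.55 cmd 0.0406 0.111
[[0, 0, 0, 0, 0.0051, -0.004, 0], [0, 0, 0, 0, 0.0046, -0.0047, 0], [0, 0, 0, 0, 0.0038, -0.0052, 0], [0, 0, 0, 0, 0.0032, -0.0057, 0]]
```

drive_tool --pt "0 0 0 0 0.0051 -0.004 0" --pt "0 0 0 0 0.0046 -0.0047 0" --pt "0 0 0 0 0.0038 -0.0052 0" --pt "0 0 0 0 0.0032 -0.0057 0"

```text
time: 12.45
tool_pos: [0.5759, -0.2152, 0.1102]
tcp_rot: [-2.433, -1.985, 0.002]
wrist_force: [-1.9, 0.9, -4.3]
width: 0.185
grip_force: 59.4
```

```bash
python3 tf.py -.0045 .1325;python3 plan.py .0406 .111 -.0045 .1325 10.55 .13 2; python3 - <<'E'
from fit import *
x=np.load("lathe.npy")
c=read_camera("top"); im=cv2.resize(c["color"][:,:,::-1],None,fx=6,fy=6,interpolation=cv2.INTER_CUBIC)
u=proj(c,L2W(x[:3],np.array([[0.0,.03,.15]])))[0]*6; b,a=int(u[0])-250,int(u[1])-150
c2=read_camera("scene"); i2=cv2.resize(c2["color"][:,:,::-1],None,fx=6,fy=6,interpolation=cv2.INTER_CUBIC)
v=proj(c2,L2W(x[:3],np.array([[0.0,.03,.15]])))[0]*6; b2,a2=int(v[0])-250,int(v[1])-150
cv2.imwrite("pics/c1.png",np.vstack([im[a:a+300,b:b+500],i2[a2:a2+300,b2:b2+500]])); print(b,a,b2,a2)
E
```

```text
t 12.45 q 4.248 rad 0.0498 y -0.2162 Ftan(resist) 4.8 Frad 0.1 Fy 0.5 w 0.185 grip 59 pos [ 0.04   -0.2162  0.1102]
q 10.81 cmd 0.0446 0.1233
[[0, 0, 0, 0, 0.0024, -0.006, 0], [0, 0, 0, 0, 0.0016, -0.0063, 0]]
1145 889 1230 921
```

View pics/c1.png

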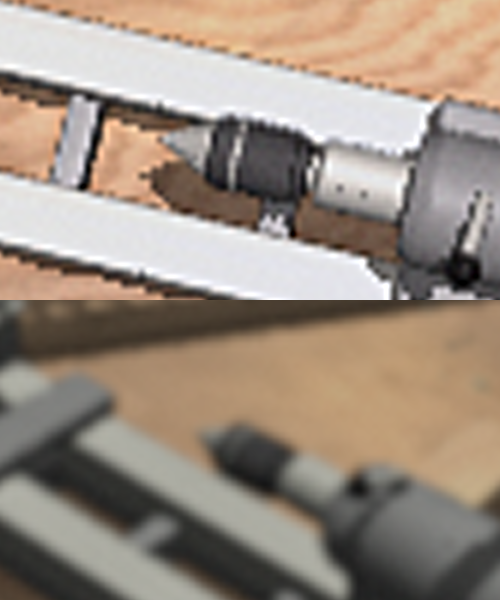

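The top tile shows a bright bit of shank between the dark body and the quill at about (318,165), and the resistance is falling. I'll take two short rows to confirm.

drive_tool --pt "0 0 0 0 0.0024 -0.006 0" --pt "0 0 0 0 0.0016 -0.0063 0"

```text
time: 12.72
tool_pos: [0.5804, -0.2161, 0.1235]
tcp_rot: [2.434, 1.986, -0.0]
wrist_force: [-2.2, 0.9, -3.9]
width: 0.189
grip_force: 59.4
```

```bash
python3 tf.py -.0045 .1325
```

```text
t 12.72 q 4.531 rad 0.0500 y -0.2162 Ftan(resist) 4.2 Frad -1.6 Fy 0.4 w 0.189 grip 59 pos [ 0.0447 -0.2162  0.1235]
```

It is light again at about 4 N, so the taper has broken loose. I'll let go of the crank and rise.

drive_tool --pt "0 0 0 0 0 0 1" --pt "0 0 0 0 0 0 1" --pt "0 0 0 0 0 0 1" --pt "0 0 0 0 0 0 1" --pt "0 0 0 0 0 0 1" --pt "0 0 0 0 0 0 1" --pt "0 0 0 0 0 -0.02 1" --pt "0 0 0 0 0 -0.03 1"

```text
time: 13.38
tool_pos: [0.5774, -0.2147, 0.1693]
tcp_rot: [-2.428, -1.981, 0.006]
wrist_force: [0.5, -0.6, -0.6]
width: 0.998
grip_force: 0.0
```

drive_tool --pt "0 0 0 0 0 -0.03 1" --pt "0 0 0 0 0 -0.03 1" --pt "0 0 0 0 0 -0.03 1" --pt "0 0 0 0 0 -0.015 1" --pt "0 0 0 0 0 0 1" --pt "0 0 0 0 0 0 1"

```text
time: 13.88
tool_pos: [0.581, -0.2162, 0.2794]
tcp_rot: [2.432, 1.985, 0.002]
wrist_force: [0.0, -0.4, -0.9]
width: 1.0
grip_force: 0.0
```

```bash
python3 st.py; python3 - <<'E'
from fit import *
x=np.load("lathe.npy")
T=[]
for n,kk in(("top",6),("scene",6)):
    c=read_camera(n); im=cv2.resize(c["color"][:,:,::-1],None,fx=6,fy=6,interpolation=cv2.INTER_CUBIC)
    u=proj(c,L2W(x[:3],np.array([[0.0,.02,.15]])))[0]*6; b,a=int(u[0])-250,int(u[1])-150
    for s in(.005,.009,):
        h=np.round((proj(c,L2W(x[:3],np.array([[0,s+.06,.15],[0,s,.15]])))+.5)*6).astype(int)
        for p,col in zip(h,((0,255,0),(0,0,255))): cv2.circle(im,tuple(p.tolist()),2,col,-1)
    T.append(im[a:a+300,b:b+500])
cv2.imwrite("pics/c2.png",np.vstack(T))
E
```

```text
t 13.8833 lathe-frame TCP [ 0.0452 -0.2162  0.2794] tool y yaw deg -11.575184051206316 zdown [ 0.0025 -0.0011 -1.    ] F lathe [ 0.1086 -0.4218 -0.9086] w 0.999720332838407 0.0 q [-0.3964  0.133   1.671  -0.      1.3349 -0.1944]
```

View pics/c2.png

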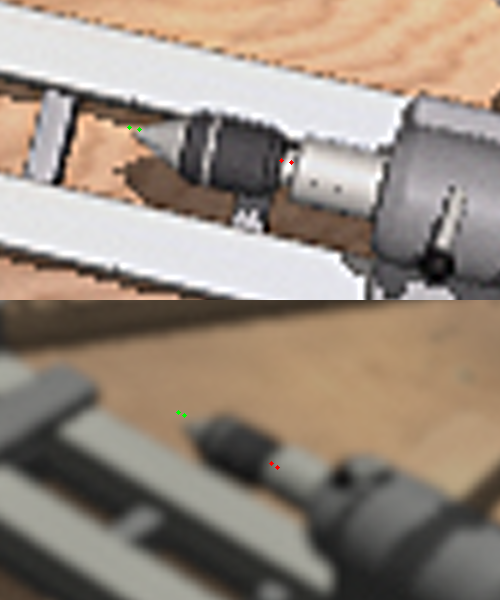

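The centre still rests in the quill, about 5 mm out: the tip is at about (133,130) and the quill mouth at about (297,170) in the top tile. Next I move above the bearing body.

drive_tool --pt "0 0 0.9 0.0308 -0.0058 0 1" --pt "0 0 0 0.0308 -0.0058 0 1" --pt "0 0 0 0.0308 -0.0058 0 1" --pt "0 0 0 0.0308 -0.0058 0 1" --pt "0 0 0 0.0308 -0.0058 0 1" --pt "0 0 0 0.0308 -0.0058 0 1" --pt "0 0 0 0.0308 -0.0058 0 1" --pt "0 0 0 0.0308 -0.0058 0 1"

```text
time: 14.65
tool_pos: [0.5864, 0.0362, 0.2754]
tcp_rot: [-2.448, -1.965, 0.005]
wrist_force: [1.2, 0.4, -0.8]
width: 0.999
grip_force: 0.0
```

drive_tool --pt "0 0 0 0 0 0.02 1" --pt "0 0 0 0 0 0.02 1" --pt "0 0 0 0 0 0 1" --pt "0 0 0 0 0 0 1"

```text
time: 14.98
tool_pos: [0.5856, 0.0348, 0.2347]
tcp_rot: [-2.446, -1.965, 0.009]
wrist_force: [0.3, -0.2, 0.1]
width: 1.0
grip_force: 0.0
```

```bash
python3 st.py
```

```text
t 14.9833 lathe-frame TCP [-0.0005  0.0307  0.2347] tool y yaw deg -12.454557076214863 zdown [-0.0068 -0.0002 -1.    ] F lathe [ 0.3428 -0.1088  0.112 ] w 1.0000857022750322 0.0 q [ 0.017   0.1002  1.7894 -0.0001  1.2588  0.2344]
```

drive_tool --pt "0 0 0 0 0 0.025 1" --pt "0 0 0 0 0 0.025 1" --pt "0 0 0 0 0 0.02 1" --pt "0 0 0 0 0 0.015 1" --pt "0 0 0 0 0 0.01 1" --pt "0 0 0 0 0 0.003 1" --pt "0 0 0 0 0 0 1" --pt "0 0 0 0 0 0 1"

```text
time: 15.65
tool_pos: [0.5887, 0.0345, 0.1413]
tcp_rot: [2.449, 1.966, 0.002]
wrist_force: [0.2, 0.9, 0.5]
width: 1.002
grip_force: 0.0
```

```bash
python3 st.py; python3 - <<'E'
from fit import *
x=np.load("lathe.npy")
T=[]
for n in("scene",):
    c=read_camera(n); im=cv2.resize(c["color"][:,:,::-1],None,fx=6,fy=6,interpolation=cv2.INTER_CUBIC)
    u=proj(c,L2W(x[:3],np.array([[0.0,.03,.15]])))[0]*6; b,a=int(u[0])-250,int(u[1])-200
    T.append(im[a:a+400,b:b+500])
cv2.imwrite("pics/c3.png",np.vstack(T))
E
```

```text
t 15.65 lathe-frame TCP [0.0026 0.031  0.1413] tool y yaw deg -12.497341635281218 zdown [ 0.0017  0.     -1.    ] F lathe [0.0238 0.8903 0.4828] w 1.0019082518969464 0.0 q [ 0.0163  0.1752  1.884  -0.      1.0807  0.2344]
```

View pics/c3.png

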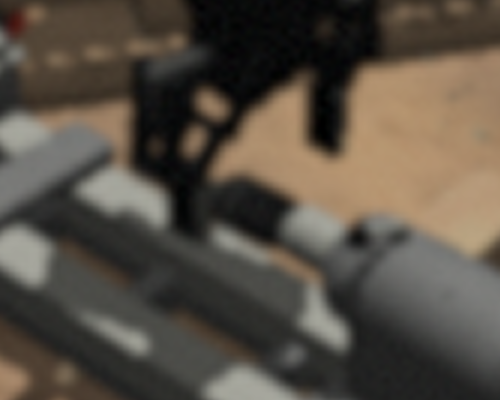

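The open fingers stand on either side of the dark body at about (245,205). I'll close on it.

drive_tool --pt "0 0 0 0 -0.0035 0.006 1" --pt "0 0 0 0 0 0 0.6" --pt "0 0 0 0 0 0 0.4" --pt "0 0 0 0 0 0 0.2" --pt "0 0 0 0 0 0 0" --pt "0 0 0 0 0 0 0" --pt "0 0 0 0 0 0 0" --force 60

```text
time: 16.28
tool_pos: [0.5846, 0.0356, 0.1346]
tcp_rot: [2.449, 1.967, 0.001]
wrist_force: [-0.5, 0.2, 1.3]
width: 0.317
grip_force: 58.9
```

```bash
python3 st.py
```

```text
t 16.2833 lathe-frame TCP [-0.0017  0.0312  0.1346] tool y yaw deg -12.468876331689094 zdown [ 0.0004  0.0001 -1.    ] F lathe [-0.5658  0.1022  1.289 ] w 0.3168970310194018 58.862100541591644 q [0.0182 0.1753 1.8975 0.0001 1.0684 0.2357]
```

It grips at 59 N. I'll draw the centre straight out along the axis.

drive_tool --pt "0 0 0 0.004 0 0 0" --pt "0 0 0 0.006 0 0 0" --pt "0 0 0 0.006 0 0 0" --pt "0 0 0 0.008 0 0 0" --pt "0 0 0 0.008 0 0 0" --pt "0 0 0 0.01 0 0 0" --pt "0 0 0 0.01 0 0 0" --pt "0 0 0 0 0 0 0"

```text
time: 16.95
tool_pos: [0.596, 0.0886, 0.134]
tcp_rot: [-2.448, -1.969, -0.001]
wrist_force: [-0.1, -0.5, -2.2]
width: 0.316
grip_force: 59.1
```

```bash
python3 st.py
```

```text
t 16.95 lathe-frame TCP [-0.0011  0.0855  0.134 ] tool y yaw deg -12.379620626516473 zdown [ 0.0002  0.001  -1.    ] F lathe [ 0.012  -0.5588 -2.1641] w 0.3160329936937089 59.112170934677124 q [0.1057 0.2063 1.8615 0.0011 1.0735 0.3212]
```

It is out, with about 2 N of weight in the grip. I'll lift, turn to the tray's yaw and carry it over.

drive_tool --pt "0 0 0 0 0 -0.02 0" --pt "0 0 0 0 0 -0.03 0" --pt "0 0 0 0 0 -0.03 0" --pt "0 0 0 0 0 -0.03 0" --pt "0 0 0 0 0 -0.01 0" --pt "0 0 -6.6 0 0 0 0" --pt "0 0 -6.6 0 0 0 0" --pt "0 0 -6.6 0 0 0 0"

```text
time: 17.62
tool_pos: [0.5954, 0.0863, 0.2536]
tcp_rot: [-2.068, -2.365, 0.001]
wrist_force: [-0.7, -0.4, -2.8]
width: 0.318
grip_force: 59.5
```

drive_tool --pt "0 0 0 0.0225 -0.0232 0 0" --pt "0 0 0 0.0225 -0.0232 0 0" --pt "0 0 0 0.0225 -0.0232 0 0" --pt "0 0 0 0.0225 -0.0232 0 0" --pt "0 0 0 0.0225 -0.0232 0 0" --pt "0 0 0 0.0225 -0.0232 0 0" --pt "0 0 0 0.0225 -0.0232 0 0" --pt "0 0 0 0.0225 -0.0232 0 0"

```text
time: 18.28
tool_pos: [0.3868, 0.2415, 0.253]
tcp_rot: [-2.075, -2.358, 0.002]
wrist_force: [0.1, -0.1, -2.4]
width: 0.313
grip_force: 59.7
```

drive_tool --pt "0 0 0 0 0 0 0" --pt "0 0 0 0 0 0 0" --pt "0 0 0 0 0 0 0"

```text
time: 18.53
tool_pos: [0.3885, 0.241, 0.2536]
tcp_rot: [2.073, 2.36, -0.001]
wrist_force: [0.3, -0.8, -1.5]
width: 0.313
grip_force: 59.8
```

```bash
python3 st.py; python3 - <<'E'
from fit import *
s=status.read_state(); print(s["tool_pos"])
c=read_camera("top"); im=cv2.resize(c["color"][:,:,::-1],None,fx=4,fy=4,interpolation=cv2.INTER_CUBIC)
c2=read_camera("scene"); i2=cv2.resize(c2["color"][:,:,::-1],None,fx=4,fy=4,interpolation=cv2.INTER_CUBIC)
T=[]
for cc,i in((c,im),(c2,i2)):
    u=proj(cc,np.array([[.40,.2,.08]]))[0]*4; b,a=int(u[0])-200,max(0,int(u[1])-280)
    for y in(.035,):
        P=np.array([.396,.185,.0])+np.array([[-.1306*t+x*.9914,.9914*t+x*.1306,.022] for x,t in((-.056,-.125),(-.056,.125),(.056,.125),(.056,-.125))])
        cv2.polylines(i,[np.round((proj(cc,P)+.5)*4).astype(np.int32)],1,(0,255,0),1)
    T.append(i[a:a+480,b:b+400])
cv2.imwrite("pics/c4.png",np.hstack(T))
E
```

```text
t 18.5333 lathe-frame TCP [-0.2349  0.1932  0.2536] tool y yaw deg 7.386354274257035 zdown [ 0.0001 -0.0007 -1.    ] F lathe [ 0.4838 -0.6992 -1.471 ] w 0.31329290291253753 59.76924329996109 q [ 0.5012 -0.1728  2.0181 -0.0006  1.2965  0.3725]
[0.3885 0.241  0.2536]
```

View pics/c4.png

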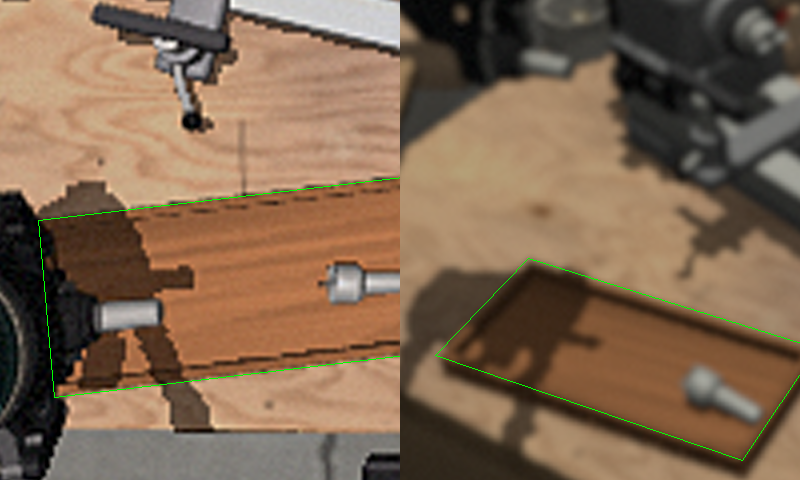

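The tray outline fits. The held centre is over the empty half with its shank at about (130,315), well clear of the spur centre at (345,282). Lowering now.

drive_tool --pt "0 0 0 0 0 0.025 0" --pt "0 0 0 0 0 0.03 0" --pt "0 0 0 0 0 0.035 0" --pt "0 0 0 0 0 0.035 0" --pt "0 0 0 0 0 0.035 0" --pt "0 0 0 0 0 0.03 0" --pt "0 0 0 0 0 0.02 0" --pt "0 0 0 0 0 0.01 0"

```text
time: 19.3
tool_pos: [0.387, 0.2389, 0.0306]
tcp_rot: [-2.076, -2.355, 0.009]
wrist_force: [-0.2, -0.2, -2.3]
width: 0.319
grip_force: 59.8
```

drive_tool --pt "0 0 0 0 0 0.005 0" --pt "0 0 0 0 0 0.004 0" --pt "0 0 0 0 0 0.003 0" --pt "0 0 0 0 0 0.002 0" --pt "0 0 0 0 0 0.002 0" --pt "0 0 0 0 0 0 0" --pt "0 0 0 0 0 0 0"

```text
time: 19.88
tool_pos: [0.389, 0.2414, 0.0188]
tcp_rot: [2.075, 2.359, 0.002]
wrist_force: [-0.2, -0.7, -2.1]
width: 0.314
grip_force: 59.8
```

```bash
python3 st.py
```

```text
t 19.8833 lathe-frame TCP [-0.2345  0.1937  0.0188] tool y yaw deg 7.333292763542524 zdown [ 0.0011  0.0006 -1.    ] F lathe [-0.0919 -0.731  -2.1414] w 0.31390163862032167 59.78687793016434 q [0.501  0.0994 2.2404 0.     0.8005 0.373 ]
```

drive_tool --pt "0 0 0 0 0 0.0015 0" --pt "0 0 0 0 0 0.0015 0" --pt "0 0 0 0 0 0.0015 0" --pt "0 0 0 0 0 0.0015 0" --pt "0 0 0 0 0 0.0015 0" --pt "0 0 0 0 0 0 0"

```text
time: 20.38
tool_pos: [0.3885, 0.241, 0.0104]
tcp_rot: [-2.075, -2.359, 0.0]
wrist_force: [0.4, -0.5, -1.5]
width: 0.317
grip_force: 59.8
```

drive_tool --pt "0 0 0 0 0 0.001 0" --pt "0 0 0 0 0 0.001 0" --pt "0 0 0 0 0 0 0"

```text
time: 20.63
tool_pos: [0.3886, 0.241, 0.0098]
tcp_rot: [-2.075, -2.359, 0.001]
wrist_force: [-4.8, -3.5, 9.8]
width: 0.314
grip_force: 61.1
```

```bash
python3 st.py
```

```text
t 20.6333 lathe-frame TCP [-0.2348  0.1933  0.0098] tool y yaw deg 7.335722169969988 zdown [-0.0007 -0.0006 -1.    ] F lathe [-3.9793 -4.4214  9.8428] w 0.3140909212249521 61.106907427310944 q [ 0.5008  0.1158  2.2443 -0.0002  0.7824  0.3729]
```

It touches the floor with about 12 N. I'll open only partway to stay inside the tray walls, then rise.

drive_tool --pt "0 0 0 0 0 0 0.33" --pt "0 0 0 0 0 0 0.36" --pt "0 0 0 0 0 0 0.42" --pt "0 0 0 0 0 0 0.5" --pt "0 0 0 0 0 0 0.55" --pt "0 0 0 0 0 0 0.55" --pt "0 0 0 0 0 0 0.55" --force 20

```text
time: 21.22
tool_pos: [0.3885, 0.2411, 0.0086]
tcp_rot: [-2.075, -2.359, 0.0]
wrist_force: [-0.2, 0.3, -0.7]
width: 0.549
grip_force: 0.0
```

drive_tool --pt "0 0 0 0 0 -0.008 0.55" --pt "0 0 0 0 0 -0.02 0.55" --pt "0 0 0 0 0 -0.03 0.55" --pt "0 0 0 0 0 -0.04 0.55" --pt "0 0 0 0 0 -0.04 0.55" --pt "0 0 0 0 0 -0.04 0.55" --pt "0 0 0 0 0 -0.02 0.55" --pt "0 0 0 0 0 0 0.55"

```text
time: 21.88
tool_pos: [0.3922, 0.2431, 0.214]
tcp_rot: [2.072, 2.356, 0.018]
wrist_force: [0.1, 0.6, 0.4]
width: 0.551
grip_force: 0.0
```

drive_tool --pt "0 0 0 0.03 0 0 0.55" --pt "0 0 0 0.03 0 0 0.55" --pt "0 0 0 0.03 0 0 0.55" --pt "0 0 0 0.03 0 0 0.55" --pt "0 0 0 0.03 0 0 0.55" --pt "0 0 0 0.03 0 0 0.55" --pt "0 0 0 0 0 0 0.55" --pt "0 0 0 0 0 0 0.55"

```text
time: 22.55
tool_pos: [0.3647, 0.4203, 0.2057]
tcp_rot: [2.072, 2.361, -0.003]
wrist_force: [-0.8, 0.2, -0.4]
width: 0.551
grip_force: 0.0
```

```bash
python3 st.py; python3 - <<'E'
from fit import *
T=[]
for n in("top","scene"):
    cc=read_camera(n); i=cv2.resize(cc["color"][:,:,::-1],None,fx=4,fy=4,interpolation=cv2.INTER_CUBIC)
    u=proj(cc,np.array([[.40,.2,.02]]))[0]*4; b,a=int(u[0])-200,int(u[1])-200
    T.append(np.ascontiguousarray(i[a:a+320,b:b+400]))
    for r in masks_of(cc,"live_centre")[:2]: print(n,r["score"],r["bbox"])
h=min(t.shape[0] for t in T)
cv2.imwrite("pics/c5.png",np.hstack([t[:h] for t in T]))
E
```

```text
t 22.55 lathe-frame TCP [-0.2941  0.3641  0.2057] tool y yaw deg 7.468277573574379 zdown [-0.0013 -0.0015 -1.    ] F lathe [-0.8255 -0.0021 -0.4136] w 0.550682815861392 0.0 q [ 0.8114  0.0598  1.8875 -0.0002  1.1963  0.6811]
top 0.79 [139.6, 249.4, 177.1, 257.0]
scene 0.77 [142.0, 223.6, 173.6, 235.0]
```

View pics/c5.png

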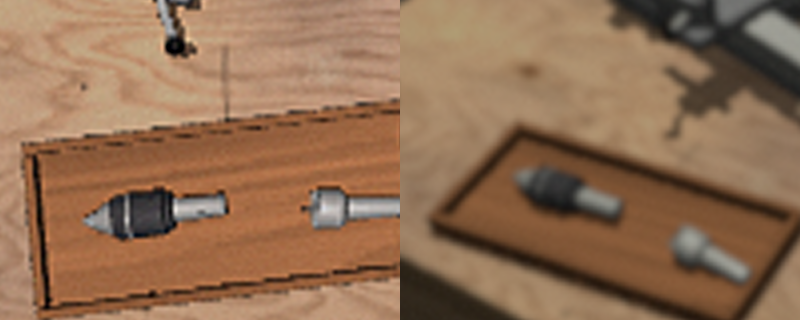

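The centre lies flat in the tray at about (155,212), clear of the spur centre at about (340,208), and the gripper touches nothing. I'll hand in the job.

```bash
python3 -c "
from workcell import workorder; print(workorder.finish_job())"
```

```text
the job is handed in; nothing more can be done
None
```

The taper broke loose at about q = 9.5–10, I let go of the crank with the centre still resting in the quill, and the centre now lies flat in the tray's empty half, clear of the spur centre; the job was handed in after about 23 s of the 64 s limit, and the hand-in gave no verdict.

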